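Catch the biscuits from the dispenser

TASK

Take up the square steel dish, whose handle is the slanting lug, and hold it under the lip of the biscuit dispenser's chute so that all four biscuits slide into it: pushing the hanging push-plate back with the dish lets them go. Then stand the dish with the biscuits in it upright on the middle of the round wooden board and let go. Do not touch the biscuits with the gripper, and leave everything else on the counter where it is.

Things in the scene. Friction and masses are not known exactly. Their poses are not given: they have to be found in the camera images.
- dish: Open square brushed-steel dish, loose: 120 x 120 mm outside, 60 mm high, walls and floor 5 mm, 0.35 kg. Origin: centre of its underside, z up. Its only handle, on its -x side, is a wide flat lug that rises outward from the rim, leaning 35 degrees from vertical towards -x (foot at x -60, z 56 mm; top edge at x -95, z 106 mm).
- lug_mid (a point): Middle of the dish's lug (x -79.5, z +83.9 mm from the dish's origin; axes as the dish's), 34 mm up its slant. The lug is 80 mm wide along y, too wide to grip by its edges, and 8 mm thick: pinch its two flat faces with fingers that come down along its slant, so tilted 35 degrees, pointing towards the dish's +x and down.
- dispenser: Biscuit dispenser, fixed: white tower 320 mm high at x +50 to +200 mm, 165 mm wide; from its -x side a polished steel chute, 58 mm wide inside, open on top, slopes 28 degrees down towards -x. Origin on the counter; lip of the chute at x -90, z 190 mm; free space below the chute. Biscuits slide off by themselves when let go and fall up to 60 mm beyond the lip.
- chute_lip (a point): Middle of the lip, the lower end of the chute's floor (dispenser x -90, y 0, z 190 mm). Axes as the dispenser's; biscuits leave towards -x.
- push_plate (a joint): Turn of the dispenser's push-plate, rad: 0 shut (rest), 0.34 end stop. Steel plate 84 mm wide, hanging upright 8 mm in front of the lip, from 20 mm above to 100 mm below the lip's height; its upper edge gates the biscuits. Pushed below towards the dispenser's +x (2 to 5 N, sprung) it swings back and drops; from 0.22 the chute is free. Springs shut.
- plate_mid (a point): Point on the push-plate's front face, 65 mm below the lip's height when shut; moves with the plate, which turns about a level axle 90 mm behind (+x) and 20 mm above the lip. Pushed by a dish rim about 55 mm below the lip's height, the plate is at about 0.26 when the pushing wall is some 11 mm behind (+x of) the lip.
- board: Round wooden serving board, 190 mm across, 14 mm thick, fixed flat on the counter. Origin: centre of its underside.
- biscuit0: Chunky square biscuit, 34 x 34 x 16 mm, 20 g, light brown; number 1 of 4 in a single row lying on the chute, counted up from the gate. Origin: centre of its underside.
- biscuit1: Chunky square biscuit, 34 x 34 x 16 mm, 20 g, light brown; number 2 of 4 in a single row lying on the chute, counted up from the gate. Origin: centre of its underside.
- biscuit2: Chunky square biscuit, 34 x 34 x 16 mm, 20 g, light brown; number 3 of 4 in a single row lying on the chute, counted up from the gate. Origin: centre of its underside.
- biscuit3: Chunky square biscuit, 34 x 34 x 16 mm, 20 g, light brown; number 4 of 4 in a single row lying on the chute, counted up from the gate. Origin: centre of its underside.
- pepper_mill: Bystander: dark wooden pepper mill, 150 mm high, 56 mm across. Origin: under its middle.
- mug: Bystander: white mug, 80 mm across, 90 mm high. Origin: under its middle.
- jar: Bystander: greenish glass jar, 100 mm across, 130 mm high. Origin: under its middle.
- apple: Bystander: red apple, 74 mm across, 66 mm high. Origin: under its middle.
- salt_shaker: Bystander: small glass salt shaker, 42 mm across, 68 mm high. Origin: under its middle.
- spatula: Bystander: wooden-handled spatula lying on the counter; origin near its middle.

How it is judged:
By the outcome, as a careful person would: the job done as asked, in the order asked, and still so for the second after the job is handed in, with the robot touching nothing.
It also fails if it takes over 54 s, if anything falls off the work surface, if the arm or the gripper's body presses on something with over 40 N, if the wrist force passes 120 N, or if a joint passes its speed limit or range.

ROBOT

A 6-joint arm with a two-finger parallel gripper is mounted at the origin on the work surface. World frame = base frame: x ahead of the robot, y to its left, z up, the work surface at z = 0. Lengths are in m, angles in rad, forces in N, time in s.
With the tool pointing down it reaches from about 0.35 to 0.85 m from the base axis. Payload 8.1 kg.
Tool frame: the origin (TCP) lies at the very end of the fingers, on their centre line; the grasp point (between the pads) lies 19 mm behind it; z points along the fingers, y is the line along which they close (so a half turn about z gives the same grasp; the last joint's range is limited). The gripper opens to 93 mm and grips with 3 to 60 N. Pads are 15 mm wide; open, the fingers measure 128 mm over their backs; the gripper's body (75 mm by 188 mm) begins 65 mm behind the grasp point.
Start: joints at [-1.301, 0.13, 1.488, -0, 1.523, -0.085], TCP at [0.208, -0.563, 0.219] pointing down, gripper open.
Joint ranges: [-2.96, 2.96], [-0.89, 2.26], [0.02, 2.5], [-1.34, 4.48], [0, 2.73], [-2.66, 2.66]. Speed limits (rad/s): [2.39, 2.39, 2.79, 3.14, 3.14, 3.14].

INTERFACE

Orientations are given as a unit quaternion [w, x, y, z].
In Python, from bench import r gives the robot as it stands.
- The arm moves only by the shell command python3 -m jog 'ROWS' [OPENING] [FORCE]. ROWS is JSON, a list of rows, each an object with "delta_pos": the shift along the world's x, y, z in cm, a list of three; "twist": the turn about the world's z in degrees. In form: [{"delta_pos": [x, y, z], "twist": twist}, ...]. A call has 1 to 12 rows; each row shifts and turns the commanded pose from where the row before left it; what a row does not reach is not made up. A row lasts 1/8 s, in which the tool goes at most 62.5 mm and 10.7 degrees, less where a joint would pass 70% of its speed; a pose out of reach is approached as far as the arm can. A call is refused whole if a number of a shift passes 6.25 or a number of a turn 10.7, either way. A call with a gripper value outside its range is refused whole. OPENING is the finger opening in cm, from 0 to 9.3, set as the call begins (- or left out, the last holds). The fingers move at their own pace and stop on an object; FORCE is the grip in N (left out, the last holds). Time passes only in rows, so rows that do not move let the fingers close. It gives the time, the measured TCP pose, the force, the opening and the grip force at its end, in the units of the state.
- r.get_obs(): the state, without advancing time (a new reading comes with each control period).
- r.read_camera(name): name is "scene" or "top" or "wrist"; returns (picture, depth): 480x640x3 uint8, red, green, blue; 480x640 float32, m along the optical axis (not along the pixel's ray), 0 where there is no reading.
- r.camera_info(name): a dict with "fx", "fy", "cx", "cy" (pixels), "T" (4x4, takes a point from camera to world coordinates); the wrist camera has in their place "tool_from_camera" (4x4, takes a point from camera to tool coordinates, whose origin is the TCP and whose axes are the flange's). Camera axes: x right, y up, looking along -z (the intrinsics and any distortion apply to the point x, -y, -z); pixel columns grow to the right and rows downward; lengths in m; the calibration is good to about 2 mm. A picture is of the moment at which its call begins: read the wrist's pose just before it. camera_info takes no time and is no camera call.
- r.finish_job(): hands the job in; it is judged then, once.
Trained networks look in the newest picture that a camera, given by its name, has taken for a name from the list of things; names that differ only in an ending like _2 or _b are one class to them, and where a whole thing is asked for, a point or a joint stands for the part that bears it (a point fixed in the world has none). Each returns a list of dicts, best first, with "conf" (0 to 1); they miss things now and then, are a little off and sometimes report something else, mostly with a low value. They report only what shows in the picture. A call takes as long as a camera call.
- r.cut_out(target, camera): "pixels" (480x640 bool, what is visible of it) and "rect" ([left, top, width, height] in pixels, round what is visible of it).
- r.mark_of(target, camera): "at" ([column, row] in pixels: a listed point, or the origin of a listed thing).
The state is a dict: "clock": time; "joint_positions": joint angles; "joint_vel": joint speeds; "effort": joint torques, N m; "tool_pos": TCP position; "tool_rot": TCP orientation; "force": force on the tool from outside, world axes, zero at the start; "moment": the same for the moment, N m; "gripper_width": finger opening in m; "gripper_force": force on a finger pad.
Only numpy, scipy, OpenCV 4.12 (cv2) and the standard library are available. Lean on these libraries where they do the work, as an engineer would, in place of code of your own. Each camera call takes 0.05 s, during which the arm holds its last target. There are 200 camera calls.

## Working session

There is one attempt and no reset: what is moved stays moved. The work goes in short steps, Python scripts to look and compute and a shell command to move; the robot and the scene stay as the last step left them, time stands still between calls to the robot, and variables do not carry over. Pictures are saved under pics/ and viewed, at most 10 in all, crops included, and the job is handed in when it is done.

```bash
mkdir -p pics; cat > h.py <<'E'
import numpy as np, cv2
from bench import r
def pts(cam, depth, px):
    """px Nx2 (col,row) -> world points"""
    i=r.camera_info(cam); px=np.asarray(px,float).reshape(-1,2)
    d=depth[px[:,1].astype(int),px[:,0].astype(int)]
    P=np.c_[(px[:,0]-i["cx"])/i["fx"]*d,-(px[:,1]-i["cy"])/i["fy"]*d,-d,np.ones(len(d))]
    if "T" in i: T=np.array(i["T"])
    else:
        from scipy.spatial.transform import Rotation as R
        o=r.get_obs(); W=np.eye(4); q=np.array(o["tool_rot"]); W[:3,:3]=R.from_quat(q[[1,2,3,0]]).as_matrix(); W[:3,3]=o["tool_pos"]; T=W@np.array(i["tool_from_camera"])
    return (P@T.T)[:,:3], d
E
python3 - <<'E'
from h import *
o=r.get_obs(); print({k:np.round(v,3) for k,v in o.items()})
names="dish dispenser push_plate board pepper_mill mug jar apple salt_shaker spatula biscuit0".split()
for c in ("top","scene"):
    im,d=r.read_camera(c); cv2.imwrite(f"pics/{c}0.png",im[:,:,::-1]); np.save(c,d)
    i=r.camera_info(c); print(c,{k:np.round(v,3).tolist() for k,v in i.items()})
    for n in names:
        s=r.cut_out(n,c)
        if not s: print(n,"none");continue
        m=s[0]["pixels"]; ys,xs=np.nonzero(m); p,dd=pts(c,d,np.c_[xs,ys]); p=p[dd>0]
        print(n,round(s[0]["conf"],2),s[0]["rect"],"med",np.median(p,0).round(3),"lo",np.percentile(p,3,0).round(3),"hi",np.percentile(p,97,0).round(3))
    for n in("lug_mid","chute_lip","plate_mid","dish","board","dispenser"):
        s=r.mark_of(n,c); print("mark",n,[(round(a["conf"],2),np.round(a["at"]).tolist()) for a in s[:2]])
E
```

```text
{'clock': np.float64(0.0), 'joint_positions': array([-1.301,  0.131,  1.489,  0.   ,  1.523, -0.085]), 'joint_vel': array([ 0.   ,  0.002,  0.   , -0.001,  0.   , -0.001]), 'effort': array([ 0.0000e+00, -5.5985e+01, -4.9175e+01,  7.7000e-02,  3.6000e-02,
       -0.0000e+00]), 'tool_pos': array([ 0.208, -0.562,  0.218]), 'tool_rot': array([-0.001,  0.984,  0.176, -0.   ]), 'force': array([ 0.24 ,  0.39 , -0.159]), 'moment': array([ 0.05 ,  0.014, -0.057]), 'gripper_force': np.float64(0.0), 'gripper_width': np.float64(0.093)}
top {'fx': 487.164, 'fy': 487.164, 'cx': 320.772, 'cy': 241.404, 'T': [[0.024, 0.988, -0.154, 0.408], [-1.0, 0.025, 0.002, 0.007], [0.006, 0.154, 0.988, 1.192], [0.0, 0.0, 0.0, 1.0]]}
dish 0.76 [420.5, 207.1, 83.4, 74.4] med [ 0.584 -0.339  0.009] lo [ 0.51  -0.393  0.001] hi [ 0.658 -0.255  0.104]
dispenser 0.65 [66.6, 110.4, 189.4, 127.2] med [0.666 0.353 0.313] lo [0.608 0.179 0.01 ] hi [0.764 0.461 0.323]
push_plate 0.93 [191.8, 183.5, 60.2, 48.2] med [0.63  0.177 0.172] lo [0.593 0.164 0.096] hi [0.671 0.252 0.213]
board 0.94 [325.8, 187.1, 73.0, 73.9] med [ 
[... 2226 characters left out ...]
med [0.444 0.047 0.057] lo [0.373 0.02  0.004] hi [0.461 0.08  0.067]
salt_shaker 0.97 [252.6, 359.2, 20.2, 28.4] med [ 0.776 -0.196  0.048] lo [ 0.754 -0.215  0.   ] hi [ 0.784 -0.177  0.069]
spatula 0.94 [172.1, 232.9, 40.1, 69.1] med [ 0.413 -0.284  0.009] lo [ 0.277 -0.331  0.001] hi [ 0.465 -0.206  0.023]
biscuit0 0.68 [433.7, 204.7, 14.7, 14.5] med [0.666 0.279 0.262] lo [0.655 0.266 0.254] hi [0.678 0.292 0.27 ]
mark lug_mid [(0.74, [194.0, 272.0]), (0.62, [160.0, 302.0])]
mark chute_lip [(0.56, [394.0, 234.0])]
mark plate_mid [(0.91, [386.0, 254.0]), (0.2, [192.0, 341.0])]
mark dish [(0.73, [193.0, 341.0]), (0.66, [414.0, 227.0])]
mark board [(0.63, [287.0, 327.0])]
mark dispenser []
```

```bash
python3 - <<'E'
import cv2
a=cv2.imread("pics/top0.png"); cv2.imwrite("pics/topc.png",cv2.resize(a[100:400,60:540],(800,500),interpolation=cv2.INTER_CUBIC))
a=cv2.imread("pics/scene0.png"); cv2.imwrite("pics/scenec.png",cv2.resize(a[150:420,120:560],(800,491),interpolation=cv2.INTER_CUBIC))
E
```

```text
(no output)
```

View pics/topc.png

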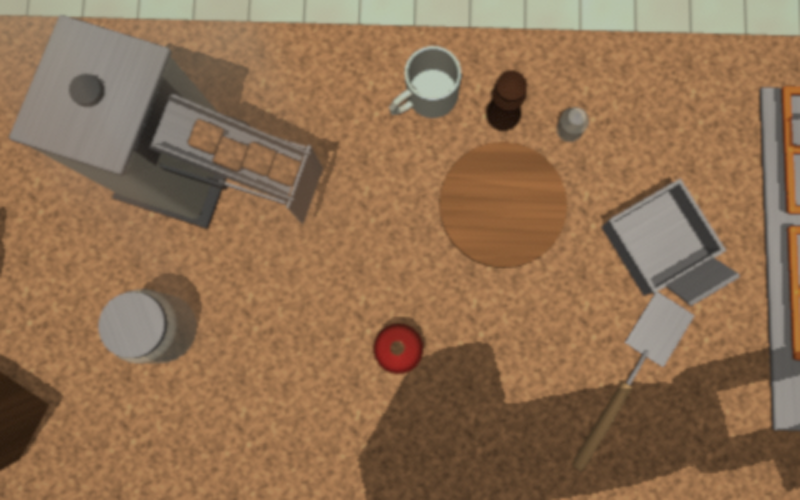

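View pics/scenec.png

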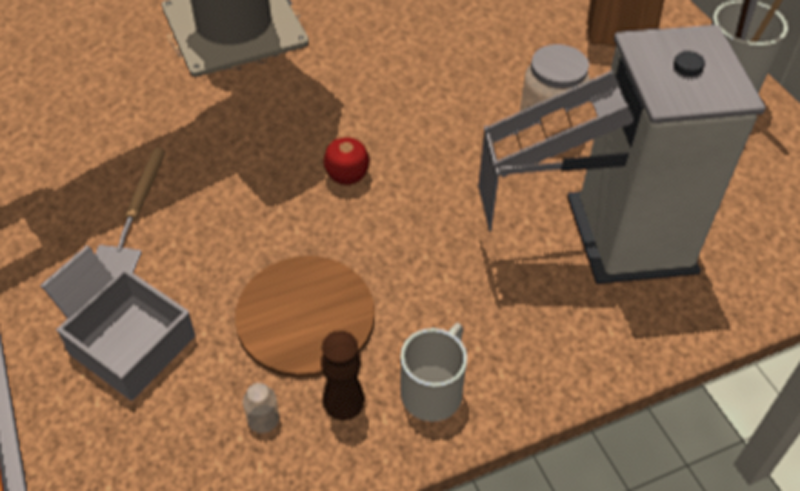

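```bash
python3 - <<'E'
from h import *
def cloud(n,c):
    d=np.load(c+".npy"); im=r.cut_out(n,c)
    if not im: return np.zeros((0,3))
    m=cv2.erode(im[0]["pixels"].astype(np.uint8),np.ones((3,3))) if n=="x" else im[0]["pixels"]
    ys,xs=np.nonzero(m); p,dd=pts(c,d,np.c_[xs,ys]); return p[dd>0]
def rect(p): 
    q=cv2.minAreaRect((p[:,:2]*1000).astype(np.float32)); return np.round(q[0],1),np.round(q[1],1),round(q[2],1)
for c in("top","scene"):
    r.read_camera(c)
    D=cloud("dish",c); rim=D[abs(D[:,2]-.06)<.006]; print(c,"rim",len(rim),rect(rim))
    fl=D[abs(D[:,2]-.005)<.005]; print(" floor",len(fl),rect(fl))
    L=D[D[:,2]>.068]; print(" lug",len(L),L.mean(0).round(4),rect(L),"top z",L[:,2].max())
    U,S,V=np.linalg.svd(L-L.mean(0)); n=V[2]; print(" lug normal",n.round(3),"horizontal dir",np.degrees(np.arctan2(n[1],n[0])).round(1),"tilt",np.degrees(np.arcsin(abs(n[2]))).round(1), "width dir yaw",np.degrees(np.arctan2(V[0,1],V[0,0])).round(1))
    T=cloud("dispenser",c); tp=T[abs(T[:,2]-.32)<.005]; print(" tower top",len(tp),rect(tp))
    P=cloud("push_plate",c); 
    top=P[P[:,2]>.200]; print(" plate top edge",len(top),rect(top),top.mean(0).round(4))
    P=P[(P[:,1]<.2)|(P[:,2]<.18)]; print(" plate rect",rect(P),P[:,2].min().round(3),P[:,2].max().round(3))
    B=cloud("board",c); B=B[abs(B[:,2]-.014)<.004]; print(" board",[np.round(v,3) for v in cv2.minEnclosingCircle(B[:,:2].astype(np.float32))])
    for n in("biscuit0","biscuit1","biscuit2","biscuit3"):
        for s in r.cut_out(n,c)[:4]:
            ys,xs=np.nonzero(s["pixels"]); p,dd=pts(c,np.load(c+".npy"),np.c_[xs,ys]); print(n,round(s["conf"],2),np.median(p,0).round(4))
        break
E
```

```text
top rim 523 (array([ 589.8, -324.9]), array([128.7, 121.7]), 31.4)
 floor 1713 (array([ 570.5, -335.5]), array([164.6, 119.8]), 32.2)
 lug 553 [ 0.5244 -0.3632  0.0904] (array([ 526.5, -363. ]), array([36.5, 80.5]), 30.9) top z 0.11174462172528465
 lug normal [0.679 0.413 0.607] horizontal dir 31.3 tilt 37.4 width dir yaw 121.4
 tower top 5401 (array([695.7, 395.1]), array([135.7, 154.4]), 73.7)
 plate top edge 159 (array([617.8, 203.3]), array([ 60.9, 114.6]), 25.7) [0.6207 0.1954 0.2087]
 plate rect (array([629. , 240.2]), array([ 78.3, 154.3]), 1.0) -0.002 0.218
 board [array([ 0.642, -0.094]), np.float64(0.095)]
biscuit0 0.85 [0.638  0.1938 0.2123]
biscuit0 0.7 [0.6482 0.2537 0.2439]
biscuit0 0.57 [0.6635 0.2802 0.2602]
scene rim 625 (array([ 592.6, -324.9]), array([131. , 122.2]), 30.7)
 floor 1136 (array([ 574.5, -334.1]), array([166.8, 121.8]), 29.8)
 lug 659 [ 0.5294 -0.3657  0.0882] (array([ 530.1, -363.4]), array([39.1, 79.8]), 29.5) top z 0.1112334101816681
 lug normal [-0.693 -0.423 -0.583] horizontal dir -148.6 tilt 35.7 width dir yaw -59.5
 tower top 2841 (array([697.2, 393.9]), array([135. , 156.8]), 73.9)
 plate top edge 120 (array([650.4, 207.7]), array([78.2, 65.9]), 76.5) [0.6714 0.1934 0.2075]
 plate rect (array([593.8, 210.6]), array([ 46.1, 184.8]), 66.4) -0.003 0.216
 board [array([ 0.643, -0.096]), np.float64(0.096)]
biscuit0 0.72 [0.6401 0.1923 0.2132]
biscuit0 0.46 [0.6481 0.2219 0.2299]
biscuit0 0.46 [0.6648 0.2788 0.261 ]
biscuit0 0.43 [0.6532 0.2513 0.2451]
```

```bash
python3 -m jog '[{"delta_pos":[3.9,2.4,0],"twist":5},{"delta_pos":[4,2.5,0],"twist":5.7},{"delta_pos":[4,2.5,0],"twist":0},{"delta_pos":[4,2.5,0],"twist":0},{"delta_pos":[4,2.5,0],"twist":0},{"delta_pos":[4,2.5,0],"twist":0},{"delta_pos":[4,2.5,-2],"twist":0},{"delta_pos":[3.8,2.4,-3],"twist":0},{"delta_pos":[0,0,0],"twist":0},{"delta_pos":[0,0,0],"twist":0}]' 9.3 60
python3 - <<'E'
from h import *
o=r.get_obs(); im,d=r.read_camera("wrist"); cv2.imwrite("pics/w1.png",im[:,:,::-1])
for t in ("lug_mid","dish"):
  s=r.cut_out(t,"wrist")
  if s:
    ys,xs=np.nonzero(s[0]["pixels"]); p,dd=pts("wrist",d,np.c_[xs,ys]); p=p[(dd>0)]; L=p[p[:,2]>.07]; print(t,s[0]["conf"],len(L))
    if len(L)>50:
      for lo,hi in((.078,.09),(.07,.12)):
        Q=L[(L[:,2]>lo)&(L[:,2]<hi)]; print(cv2.minAreaRect((Q[:,:2]*1000).astype(np.float32)),Q.mean(0))
    break
print(o["tool_pos"],o["tool_rot"],[(a["conf"],a["at"]) for a in r.mark_of("lug_mid","wrist")])
E
```

```text
clock: 3.65
tool_pos: [0.5253, -0.3648, 0.1688]
tool_rot: [0.0, 0.963, 0.268, -0.0]
force: [-0.6, 0.3, 1.2]
gripper_width: 0.0932
gripper_force: 0.0
lug_mid 0.63 6641
((532.1475219726562, -364.1488342285156), (10.512746810913086, 79.76280212402344), 30.917766571044922) [ 0.53188067 -0.36421111  0.0841365 ]
((526.6966552734375, -367.40673828125), (34.900264739990234, 80.36469268798828), 30.788904190063477) [ 0.52656757 -0.36755514  0.0924526 ]
[ 0.5252971  -0.36483581  0.16879939] [ 6.94562007e-05  9.63494704e-01  2.67727280e-01 -2.30656295e-04] [(0.59, [326.8, 237.2])]
```

View pics/w1.png

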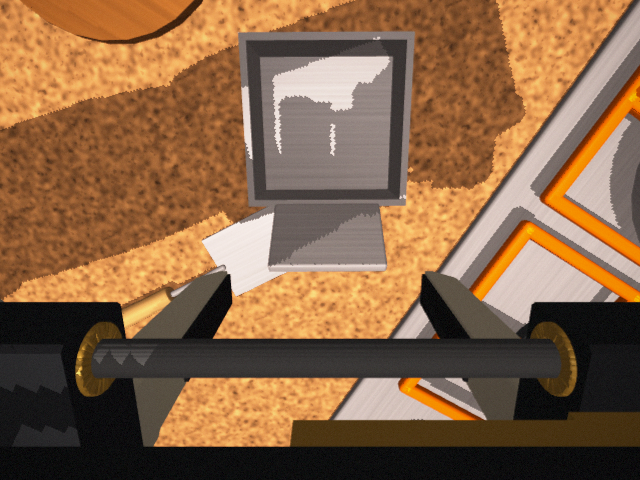

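```bash
python3 -m jog '[{"delta_pos":[0.15,-0.1,-3],"twist":0},{"delta_pos":[0,0,-3],"twist":0},{"delta_pos":[0,0,-1.4],"twist":0},{"delta_pos":[0,0,0],"twist":0},{"delta_pos":[0,0,0],"twist":0}]'
```

```text
clock: 4.42
tool_pos: [0.5276, -0.3665, 0.0964]
tool_rot: [0.001, 0.964, 0.267, 0.001]
force: [0.9, 0.9, -0.0]
gripper_width: 0.0929
gripper_force: 0.0
```

```bash
python3 - <<'E'
from h import *
im,d=r.read_camera("wrist"); cv2.imwrite("pics/w2.png",im[:,:,::-1])
E
```

```text
(no output)
```

View pics/w2.png

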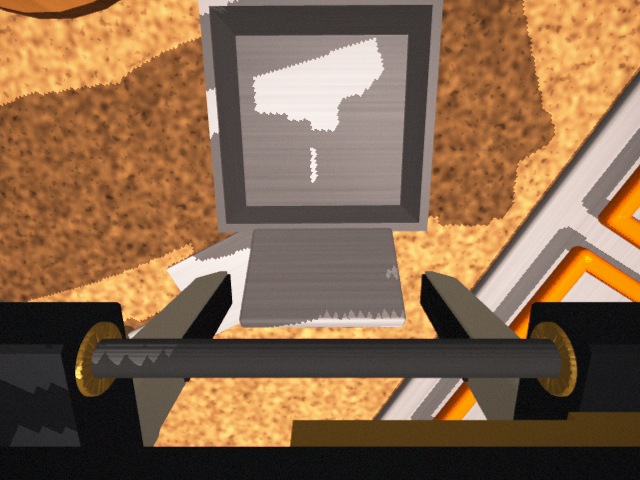

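```bash
python3 -m jog '[{"delta_pos":[-0.1,0.15,0],"twist":0},{"delta_pos":[0,0,-1.5],"twist":0},{"delta_pos":[0,0,-1.6],"twist":0},{"delta_pos":[0,0,0],"twist":0},{"delta_pos":[0,0,0],"twist":0}]'; python3 -m jog '[{"delta_pos":[0,0,0],"twist":0},{"delta_pos":[0,0,0],"twist":0},{"delta_pos":[0,0,0],"twist":0},{"delta_pos":[0,0,0],"twist":0},{"delta_pos":[0,0,0],"twist":0}]' 7 60
```

```text
clock: 5.1
tool_pos: [0.5258, -0.364, 0.0632]
tool_rot: [-0.0, 0.964, 0.267, -0.0]
force: [0.5, -0.4, 0.5]
gripper_width: 0.0931
gripper_force: 0.0
clock: 5.72
tool_pos: [0.5263, -0.3645, 0.0643]
tool_rot: [0.0, 0.964, 0.267, 0.0]
force: [0.2, -0.2, 4.2]
gripper_width: 0.0793
gripper_force: 60.0
```

```bash
python3 -m jog '[{"delta_pos":[0,0,0.5],"twist":0},{"delta_pos":[0,0,1],"twist":0},{"delta_pos":[0,0,1.5],"twist":0},{"delta_pos":[0,0,1],"twist":0},{"delta_pos":[0,0,0],"twist":0},{"delta_pos":[0,0,0],"twist":0}]'
cat > dish.py <<'E'
from h import *
from scipy.spatial.transform import Rotation as R
def est(c):
    o=r.get_obs(); _,d=r.read_camera(c); s=r.cut_out("dish",c)
    ys,xs=np.nonzero(s[0]["pixels"]); p,dd=pts(c,d,np.c_[xs,ys]); p=p[dd>0]
    q=np.array(o["tool_rot"]); M=R.from_quat(q[[1,2,3,0]]).as_matrix()
    y=M[:,1]; u=np.array([-y[1],y[0],0])  # dish +x horizontally
    if u@[0.6,0.5,0]<0:u=-u
    v=np.cross([0,0,1],u); t=np.array(o["tool_pos"]); Q=np.c_[(p-t)@u,(p-t)@v,p[:,2]]*1000
    return Q,t,u,s[0]["conf"]
if __name__=="__main__":
  for c in("scene","top"):
    Q,t,u,cf=est(c); print(c,cf,"tcp",t.round(4),"yaw",np.degrees(np.arctan2(u[1],u[0])).round(1))
    for x in range(-30,160,15):   # upper envelope and low envelope over x in tool coords
        k=(Q[:,0]>x)&(Q[:,0]<x+15)
        if k.sum()>5:
            e=Q[k]; print(x+7,len(e),"z hi",np.percentile(e[:,2],97).round(1),"lo",np.percentile(e[:,2],3).round(1),"v",np.percentile(e[:,1],[2,98]).round(1))
E
python3 dish.py
```

```text
clock: 6.48
tool_pos: [0.5258, -0.364, 0.1034]
tool_rot: [-0.0, 0.964, 0.267, -0.0]
force: [-0.9, -0.3, -4.1]
gripper_width: 0.0799
gripper_force: 60.0
scene 0.63 tcp [ 0.5258 -0.364   0.1034] yaw 31.0
top 0.9 tcp [ 0.5256 -0.3638  0.1029] yaw 31.0
22 140 z hi 94.7 lo 39.0 v [-55.3  62.3]
37 396 z hi 115.2 lo 39.0 v [-56.5  62.3]
52 386 z hi 98.5 lo 38.0 v [-58.2  62. ]
67 381 z hi 98.4 lo 37.8 v [-57.3  61.9]
82 377 z hi 97.7 lo 38.4 v [-55.3  62.1]
97 370 z hi 98.3 lo 38.5 v [-55.6  61.9]
112 372 z hi 97.3 lo 37.9 v [-56.7  61.9]
127 409 z hi 98.3 lo 38.6 v [-56.7  62.1]
142 113 z hi 101.2 lo -2.1 v [-77.5  61.8]
```

```bash
python3 -m jog '[{"delta_pos":[0.2,1.5,1],"twist":1.8},{"delta_pos":[0.5,3,1],"twist":4},{"delta_pos":[0.5,3.5,1],"twist":4},{"delta_pos":[0.5,3.5,0.7],"twist":4},{"delta_pos":[0.5,3.5,0],"twist":4},{"delta_pos":[0.5,3.5,0],"twist":4.5},{"delta_pos":[0.5,3.5,0],"twist":4.5},{"delta_pos":[0.5,3.5,0],"twist":4.5},{"delta_pos":[0.5,3.5,0],"twist":4.5},{"delta_pos":[0.5,3.5,0],"twist":4},{"delta_pos":[0.4,2,0],"twist":3},{"delta_pos":[0.1,0.5,0],"twist":0}]'; python3 -m jog '[{"delta_pos":[0,0,0],"twist":0},{"delta_pos":[0,0,0],"twist":0}]'
python3 - <<'E'
from dish import *
for c in ("top","scene"):
    Q,t,u,cf=est(c); k=Q[:,2]>120; e=Q[k&(Q[:,2]<145)&(Q[:,0]>45)]; print(c,cf,t,np.degrees(np.arctan2(u[1],u[0])),"far x",np.percentile(e[:,0],[2,98]),"v",np.percentile(e[:,1],[2,98]),"rim z near/far",np.percentile(e[e[:,0]<70,2],95),np.percentile(e[e[:,0]>120,2],95))
    v=np.cross([0,0,1],u); d=r.read_camera(c)[1]
    for n in("biscuit0","push_plate"):
      for s in r.cut_out(n,c)[:4]:
        ys,xs=np.nonzero(s["pixels"]); p,dd=pts(c,d,np.c_[xs,ys]); p=(p[dd>0]-t)*1000
        print(n,round(s["conf"],2),"u,v med",np.median(p@u).round(1),np.median(p@v).round(1),"u 3%",np.percentile(p@u,3).round(1),"v",np.percentile(p@v,[3,97]).round(1))
im,_=r.read_camera("scene"); cv2.imwrite("pics/s2.png",cv2.resize(im[120:420,120:560,::-1],(800,545)))
E
```

```text
clock: 8.18
tool_pos: [0.5781, -0.0129, 0.1411]
tool_rot: [0.0, 0.799, 0.602, 0.0]
force: [-0.6, -0.2, -4.3]
gripper_width: 0.0791
gripper_force: 60.0
clock: 8.43
tool_pos: [0.5779, -0.0152, 0.1406]
tool_rot: [0.0, 0.8, 0.6, -0.0]
force: [0.4, -0.6, -3.9]
gripper_width: 0.0794
gripper_force: 60.0
top 0.58 [ 0.5778523  -0.01524918  0.14059012] 73.73396713069086 far x [ 48.62278536 139.48974237] v [-57.08931012  61.05419422] rim z near/far 137.4169626150834 137.42254676751634
biscuit0 0.87 u,v med 278.1 7.6 u 3% 263.8 v [-9.  23.2]
biscuit0 0.81 u,v med 218.6 1.7 u 3% 204.3 v [-14.2  16.6]
biscuit0 0.8 u,v med 307.6 0.1 u 3% 294.5 v [-15.6  15.1]
biscuit0 0.51 u,v med 247.8 0.4 u 3% 233.9 v [-15.5  16. ]
push_plate 0.95 u,v med 197.8 6.0 u 3% 197.0 v [-35.   41.4]
push_plate 0.7 u,v med 277.5 7.3 u 3% 263.6 v [-10.1  23.2]
push_plate 0.26 u,v med 124.6 14.2 u 3% 44.2 v [-53.7  61.4]
scene 0.63 [ 0.5779247  -0.01474045  0.14062144] 73.76834655796964 far x [ 48.71403842 138.73431745] v [-61.67310076  60.68508407] rim z near/far 137.61451980756215 137.99384293534166
biscuit0 0.72 u,v med 216.2 -0.5 u 3% 203.3 v [-14.3  14.2]
biscuit0 0.72 u,v med 245.9 -1.1 u 3% 233.4 v [-14.3  11.7]
biscuit0 0.58 u,v med 276.6 2.3 u 3% 262.5 v [-11.1  20.7]
push_plate 0.84 u,v med 197.3 -21.0 u 3% 196.0 v [-40.5  58.9]
```

View pics/s2.png

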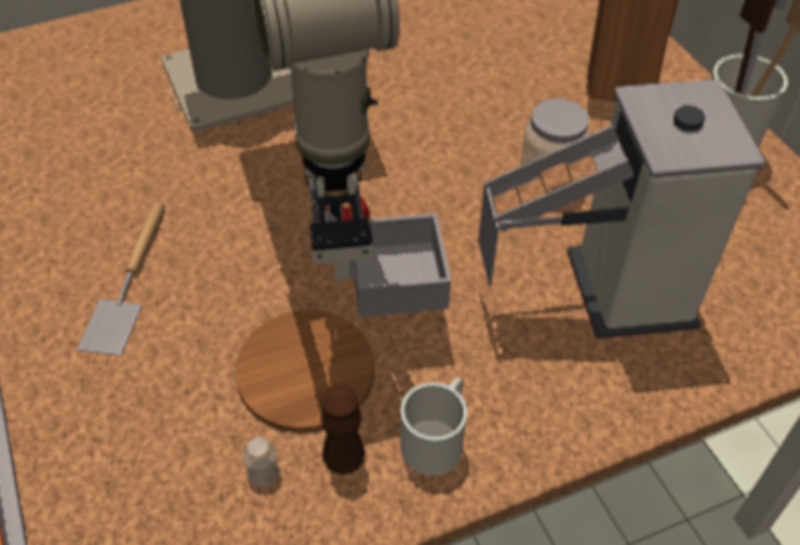

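```bash
python3 -m jog '[{"delta_pos":[0.4,1.5,-0.2],"twist":0},{"delta_pos":[0.5,1.7,0],"twist":0},{"delta_pos":[0.4,1.4,0],"twist":0},{"delta_pos":[0.3,1,0],"twist":0},{"delta_pos":[0.3,1,0],"twist":0},{"delta_pos":[0.3,1.1,0],"twist":0},{"delta_pos":[0,0,0],"twist":0},{"delta_pos":[0,0,0],"twist":0},{"delta_pos":[0,0,0],"twist":0},{"delta_pos":[0,0,0],"twist":0},{"delta_pos":[0,0,0],"twist":0},{"delta_pos":[0,0,0],"twist":0}]'
python3 - <<'E'
from h import *
a=r.read_camera("top")[0];b=r.read_camera("scene")[0]
cv2.imwrite("pics/p3.png",np.hstack([cv2.resize(a[130:290,120:370,::-1],(400,256)),cv2.resize(b[150:300,330:560,::-1],(392,256))]))
for s in r.cut_out("biscuit0","top"): print(s["conf"],s["rect"])
E
```

```text
clock: 10.48
tool_pos: [0.5999, 0.0627, 0.1385]
tool_rot: [0.0, 0.8, 0.601, -0.0]
force: [-1.6, -5.4, -6.0]
gripper_width: 0.0797
gripper_force: 60.0
0.47 [253.2, 212.5, 16.7, 21.5]
```

View pics/p3.png

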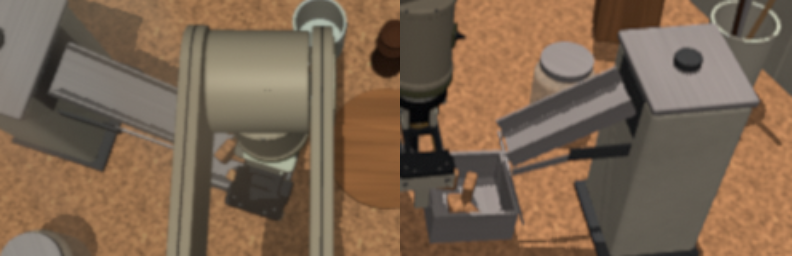

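```bash
python3 -m jog '[{"delta_pos":[-0.2,-0.6,0],"twist":0},{"delta_pos":[-0.3,-1,0],"twist":0},{"delta_pos":[-0.4,-1.5,0],"twist":0},{"delta_pos":[-0.5,-2,0],"twist":0},{"delta_pos":[-0.5,-2,0],"twist":0},{"delta_pos":[-0.2,-2,0],"twist":0},{"delta_pos":[0.3,-2.2,0],"twist":0},{"delta_pos":[0.8,-2.5,0],"twist":0},{"delta_pos":[0.8,-2.5,0],"twist":0},{"delta_pos":[0.8,-2.5,0],"twist":0},{"delta_pos":[0.8,-2.3,0],"twist":0},{"delta_pos":[0.6,-1.6,0],"twist":0}]'; python3 -m jog '[{"delta_pos":[0.4,-0.7,0],"twist":0},{"delta_pos":[0.4,0,0],"twist":0},{"delta_pos":[0,0,0],"twist":0},{"delta_pos":[0,0,0],"twist":0}]'
python3 dish.py; python3 - <<'E'
from h import *
a=r.read_camera("top")[0];b=r.read_camera("scene")[0]
cv2.imwrite("pics/p4.png",np.hstack([cv2.resize(a[130:290,220:420,::-1],(400,320)),cv2.resize(b[210:370,190:390,::-1],(400,320))]))
for c in("top","scene"):
  r.read_camera(c)
  for s in r.cut_out("board",c)[:1]: print(s["conf"],s["rect"])
E
```

```text
clock: 12.12
tool_pos: [0.6204, -0.1661, 0.1385]
tool_rot: [0.0, 0.8, 0.6, -0.0]
force: [-0.9, 0.1, -3.8]
gripper_width: 0.0791
gripper_force: 60.0
clock: 12.62
tool_pos: [0.6279, -0.1703, 0.1386]
tool_rot: [-0.0, 0.799, 0.601, -0.0]
force: [-0.6, -1.1, -4.0]
gripper_width: 0.0796
gripper_force: 60.0
scene 0.81 tcp [ 0.6279 -0.1703  0.1386] yaw 73.9
-23 6 z hi 181.5 lo 177.7 v [18.7 32.8]
-8 60 z hi 184.1 lo 128.1 v [16.3 43.8]
7 43 z hi 164.4 lo 13.7 v [-59.4  39.1]
22 280 z hi 139.6 lo 74.8 v [-83.4  56.8]
37 334 z hi 133.7 lo 74.0 v [-61.6  57.9]
52 224 z hi 133.0 lo 72.2 v [-61.6  58.5]
67 217 z hi 131.7 lo 68.0 v [-61.1 130.9]
82 245 z hi 129.8 lo 69.2 v [-61.1  74.3]
97 350 z hi 128.4 lo 69.0 v [-61.   59.5]
112 361 z hi 127.2 lo 67.8 v [-60.7  58.4]
127 379 z hi 127.6 lo 68.2 v [-60.8  58.9]
142 37 z hi 127.5 lo -3.2 v [-59.6 148.7]
top 0.73 tcp [ 0.6279 -0.1706  0.1387] yaw 73.9
52 157 z hi 130.4 lo 70.4 v [-57.9  61. ]
67 245 z hi 130.5 lo 69.7 v [-58.6  61.4]
82 235 z hi 129.7 lo 69.7 v [-57.8  61.2]
97 272 z hi 128.2 lo 66.9 v [-56.8  61.3]
112 370 z hi 126.5 lo 66.1 v [-56.3  61.2]
127 386 z hi 126.8 lo 66.7 v [-56.   61.3]
142 46 z hi 127.6 lo 13.7 v [-53.4  59.1]
0.76 [326.4, 190.3, 60.9, 72.9]
0.87 [247.8, 300.2, 81.8, 61.0]
```

View pics/p4.png

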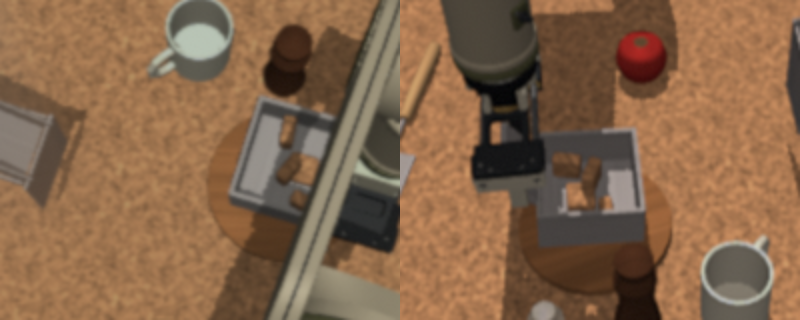

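```bash
python3 -m jog '[{"delta_pos":[-0.4,-0.05,-0.5],"twist":0},{"delta_pos":[-0.4,0,-1],"twist":0},{"delta_pos":[0,0,-1.2],"twist":0},{"delta_pos":[0,0,-1.2],"twist":0},{"delta_pos":[0,0,-0.8],"twist":0},{"delta_pos":[0,0,-0.3],"twist":0},{"delta_pos":[0,0,0],"twist":0},{"delta_pos":[0,0,0],"twist":0}]'; python3 -m jog '[{"delta_pos":[0,0,-0.2],"twist":0},{"delta_pos":[0,0,-0.2],"twist":0},{"delta_pos":[0,0,0],"twist":0},{"delta_pos":[0,0,0],"twist":0}]' - 25
```

```text
clock: 14.12
tool_pos: [0.6204, -0.1718, 0.0892]
tool_rot: [0.0, 0.8, 0.601, 0.0]
force: [-0.6, -0.2, -3.8]
gripper_width: 0.0795
gripper_force: 60.0
clock: 14.62
tool_pos: [0.6206, -0.1724, 0.0856]
tool_rot: [0.001, 0.8, 0.6, 0.0]
force: [-1.0, -5.2, 3.3]
gripper_width: 0.0799
gripper_force: 25.0
```

```bash
python3 dish.py
```

```text
scene 0.61 tcp [ 0.6206 -0.1724  0.0856] yaw 73.8
-8 55 z hi 130.0 lo 112.3 v [14.3 36.7]
7 17 z hi 107.1 lo 24.5 v [-52.6  34.8]
22 259 z hi 83.8 lo 22.4 v [-61.4  58.9]
37 316 z hi 179.1 lo 21.8 v [-63.   57.7]
52 217 z hi 79.5 lo 20.2 v [-60.8  61.7]
67 196 z hi 79.7 lo 14.8 v [-61. 122.]
82 210 z hi 77.9 lo 16.3 v [-61.5 106.9]
97 296 z hi 77.2 lo 17.6 v [-60.8  59.1]
112 295 z hi 76.4 lo 17.0 v [-60.6  58.5]
127 298 z hi 76.9 lo 17.2 v [-60.6  58.4]
142 26 z hi 77.7 lo 51.9 v [-60.2  82.5]
top 0.77 tcp [ 0.6206 -0.1725  0.0856] yaw 73.8
52 150 z hi 78.6 lo 19.0 v [-56.2  61.3]
67 219 z hi 79.7 lo 18.2 v [-56.4  61.4]
82 230 z hi 77.3 lo 17.1 v [-57.2  61.4]
97 250 z hi 76.6 lo 16.4 v [-56.4  61.4]
112 335 z hi 75.5 lo 15.7 v [-56.1  61.3]
127 349 z hi 75.9 lo 14.8 v [-55.4  61.3]
142 49 z hi 76.9 lo 69.2 v [-53.1  58.6]
```

Contact reached, with the far edge on the board. I lower the rest gently with a weaker grip so the dish turns flat.

```bash
python3 -m jog '[{"delta_pos":[0,0,-0.2],"twist":0},{"delta_pos":[0,0,-0.2],"twist":0},{"delta_pos":[0,0,-0.2],"twist":0},{"delta_pos":[0,0,0],"twist":0},{"delta_pos":[0,0,0],"twist":0}]' - 12; python3 dish.py | grep -v " v \[$" | sed -n '/top/,$p'
```

```text
clock: 15.45
tool_pos: [0.6198, -0.1714, 0.0785]
tool_rot: [-0.0, 0.8, 0.601, -0.0]
force: [-0.8, -1.6, 1.2]
gripper_width: 0.0798
gripper_force: 12.0
top 0.66 tcp [ 0.6198 -0.1714  0.0784] yaw 73.8
52 148 z hi 73.6 lo 13.6 v [-77.   60.9]
67 238 z hi 76.9 lo 14.8 v [-63.4  60.8]
82 240 z hi 75.1 lo 14.4 v [-57.3  60.9]
97 235 z hi 75.0 lo 14.0 v [-58.2  60.8]
112 331 z hi 73.7 lo 14.4 v [-56.9  60.9]
127 355 z hi 74.6 lo 14.3 v [-57.5  60.7]
142 77 z hi 77.1 lo 10.8 v [-60.1  60.6]
```

```bash
python3 -m jog '[{"delta_pos":[0,0,0],"twist":0},{"delta_pos":[0,0,0],"twist":0},{"delta_pos":[0,0,0],"twist":0},{"delta_pos":[0,0,0],"twist":0}]' 9.3; python3 -m jog '[{"delta_pos":[0,0,0.5],"twist":0},{"delta_pos":[0,0,2],"twist":0},{"delta_pos":[0,0,4],"twist":0},{"delta_pos":[-1,-2,4],"twist":0},{"delta_pos":[-2,-4,3],"twist":0},{"delta_pos":[-2,-5,1],"twist":0},{"delta_pos":[-2,-5,0],"twist":0},{"delta_pos":[-1,-3,0],"twist":0},{"delta_pos":[0,0,0],"twist":0},{"delta_pos":[0,0,0],"twist":0}]'
python3 - <<'E'
from h import *
ims=[]
for c,box in(("top",(150,310,300,500)),("scene",(240,400,180,380))):
    im,d=r.read_camera(c); ims.append(cv2.resize(im[box[0]:box[1],box[2]:box[3],::-1],(400,320)))
    s=r.cut_out("dish",c); ys,xs=np.nonzero(s[0]["pixels"]); p,dd=pts(c,d,np.c_[xs,ys]); p=p[dd>0]; R=p[abs(p[:,2]-.074)<.006]
    print(c,cv2.minAreaRect((R[:,:2]*1000).astype(np.float32)))
    for n in "pepper_mill mug jar apple salt_shaker spatula".split():
        q=r.cut_out(n,c)
        if q: ys,xs=np.nonzero(q[0]["pixels"]); p,dd=pts(c,d,np.c_[xs,ys]); print(n,np.median(p[dd>0],0).round(3))
cv2.imwrite("pics/p5.png",np.hstack(ims))
E
```

```text
clock: 16.15
tool_pos: [0.62, -0.1716, 0.0786]
tool_rot: [-0.0, 0.8, 0.601, 0.0]
force: [-0.2, -0.9, -0.3]
gripper_width: 0.0929
gripper_force: 0.0
clock: 17.4
tool_pos: [0.5404, -0.3612, 0.2247]
tool_rot: [0.0, 0.8, 0.601, 0.0]
force: [0.3, 0.6, 0.6]
gripper_width: 0.0928
gripper_force: 0.0
top ((639.4959716796875, -100.43672180175781), (129.09898376464844, 121.19078826904297), 73.06758880615234)
pepper_mill [ 0.771 -0.09   0.106]
mug [0.821 0.019 0.039]
jar [0.445 0.379 0.127]
apple [0.424 0.052 0.06 ]
salt_shaker [ 0.754 -0.19   0.052]
spatula [ 0.444 -0.31   0.004]
scene ((641.7125244140625, -99.45504760742188), (124.72958374023438, 125.61579895019531), 72.56480407714844)
pepper_mill [ 0.797 -0.097  0.091]
mug [0.807 0.016 0.052]
jar [0.455 0.379 0.129]
salt_shaker [ 0.776 -0.197  0.049]
spatula [ 0.447 -0.311  0.004]
```

View pics/p5.png

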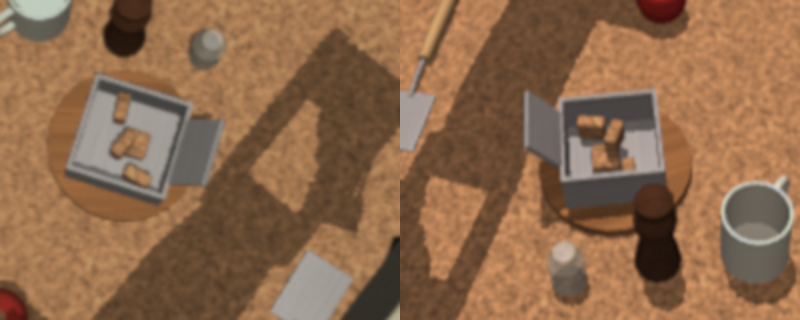

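The dish stands flat on the board, within about 2 mm of its centre. All four biscuits are inside, and nothing else has moved.

```bash
python3 -c "from bench import r; print(r.finish_job())"
```

```text
the job is handed in; nothing more can be done
None
```

The job is handed in at about 17 s on the clock: the dish stands upright on the middle of the board with all four biscuits in it, gripped by the lug's edges because the moves cannot tilt the tool, and the bystanders measured where they were.

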